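Refit the grinder's burr barrel and tighten its lock ring

TASK

The coffee grinder's burr barrel is standing beside its low base. Lower it gently into the base's square socket, fully home, so that the socket holds the barrel still; then turn its knurled lock ring clockwise (seen from above) until it has bitten and is firmly tight, without forcing it. Keep the barrel upright, leave the things around it where they are, and let go.

Things in the scene. Friction and masses are not known exactly. Their poses are not given: they have to be found in the camera images.
- barrel: Steel burr barrel, loose, upright, 80 mm tall, 0.35 to 0.6 kg. Origin: centre of the underside of its foot; z up its axis; x, y square to the foot's sides. From below: square foot 34 x 34 mm, 28 mm high (lowest 3 mm 30 x 30 mm as lead-in), round shoulder 46 mm in diameter to 30 mm, lock ring to 58 mm, round neck 39 mm in diameter flaring to 45 mm at the top.
- ring_centre (a point): Centre of the knurled grey lock ring, on the barrel's axis 44 mm above the underside of its foot. The ring is 55 mm in diameter (57 over its knurls), 28 mm tall, and may be gripped across any diameter, to carry the barrel too; it cannot come off. Turned clockwise seen from above it runs easily (0.05 N m) for 0.4 to 1.3 rad, an amount that differs and cannot be seen, then bites.
- lock_ring (a joint): How far the ring has been tightened since it bit, in rad: 0 while it runs easily. On the move, tightening takes about 0.3 N m + 3 N m per rad (at a standstill up to 0.3 N m less may be felt): 0.03 (0.4 N m) is tight, 0.06 to 0.13 (0.5 to 0.7 N m) good, 0.20 (0.9 N m) forced. Let go, it stays, or springs back to about 0.1 if tightened further. A 30 to 50 N grip carries this torque.
- housing: The grinder's low base, fixed to the worktop, black 100 x 100 mm body with an 88 x 88 mm aluminium deck on top, 52 mm high in all. Origin: centre of its underside on the worktop; x and y parallel to its sides and to the sides of the socket. Only its socket holds the barrel still, with 0.06 rad of play; outside it the barrel just turns along with the ring.
- socket (a point): Centre of the mouth of the square socket, on the deck, 52 mm above the worktop. The socket is 36 x 36 mm and 33 mm deep with a 2 mm chamfer; its sides are parallel to the base's. The foot fits in any of the four quarter turns with 1 mm to spare on each side; fully home, the shoulder rests on the deck and the underside of the foot is 28 mm below this point.
- mug: White mug, 88 mm wide, 125 mm with handle, 95 mm tall; a bystander. Origin: centre of the underside of its bounding box.
- jar: Small jam jar with a grey lid, 66 mm in diameter, 88 mm tall; a bystander. Origin: centre of its underside.
- coffee_scoop: Brown measuring scoop lying on the worktop, 94 mm long, 14 mm high; a bystander. Origin: centre of its underside.
- teaspoon: Steel teaspoon lying on the worktop, 130 mm long, 11 mm high; a bystander. Origin: centre of its underside.

How it is judged (in metres and radians):
On the way, in this order (a step that is already met when the one before it is completed fails the run):
1. the barrel sits fully home in the socket (z of barrel in the frame of socket below -0.025 m and horizontal distance between barrel and socket below 0.004 m and angle between barrel's own z axis and vertical below 0.08 rad), for 0.2 s.
2. the lock ring is tight (value of joint lock_ring above 0.03 rad), for 0.1 s.
At the end, for the whole second after the job is handed in: The barrel is fully home in the socket (within 3 mm of full depth, 4 mm of centre, 0.08 rad of upright), at rest, and its lock ring has been tightened by more than 0.03 rad past its bite and stays so (all of step 1 and value of joint lock_ring above 0.03 rad and linear speed of barrel below 0.02 m/s); the robot touches nothing.
It fails at once if the ring is forced: more than 0.20 rad past its bite (about 0.9 N m) (value of joint lock_ring above 0.2 rad).
It fails at once if the barrel is pressed or dropped on the base with more than 30 N (contact force between barrel and housing above 30 N and z of barrel in the frame of socket above -0.025 m).
It fails at once if the barrel is tipped by more than 0.5 rad (angle between barrel's own z axis and vertical above 0.5 rad).
It fails at once if a bystander is shifted by more than 30 mm (distance of any of mug, jar, coffee_scoop, teaspoon from where it was at the start of the episode above 0.03 m).
It also fails if it takes over 61 s, if anything falls off the work surface, if the arm or the gripper's body presses on something with over 40 N, if the wrist force passes 120 N, or if a joint passes its speed limit or range.

ROBOT

A 6-joint arm with a two-finger parallel gripper is mounted at the origin on a cart in front of the work surface, level with it; the furniture and walls round the work are solid. World frame = base frame: x ahead of the robot, y to its left, z up, the work surface at z = 0. Lengths are in mm, angles in rad, forces in N, time in s.
With the tool pointing down it reaches from about 325 to 750 mm from the base axis. Payload 7.6 kg.
Tool frame: the origin (TCP) lies at the very end of the fingers, on their centre line; the grasp point (between the pads) lies r.grasp_offset behind it (r.grasp_offset is the distance from the TCP to the grasp point, in mm); y points along the fingers, x is the direction in which the jaws open and shut, and the axes are right-handed (so a half turn about y gives the same grasp; the last joint's range is limited). The gripper opens to 85 mm and grips with 20 to 120 N. Pads are 22 mm wide; open, the fingers measure 114 mm over their backs; the gripper's body (76 mm by 85 mm) begins 54 mm behind the grasp point. The pads swing forward as they close: fully open they stand 13 mm farther back than shut.
Start: joints at [1.212, 0.052, 1.401, -0, 1.689, -0.07], TCP at [149.504, 503.283, 231.323] pointing down, gripper open.
Joint ranges: [-2.9, 2.9], [-0.91, 2.17], [0.12, 2.37], [-1.06, 4.2], [0.26, 2.73], [-2.93, 2.93]. Speed limits (rad/s): [2.57, 2.57, 3.01, 3.14, 3.14, 3.14].

INTERFACE

Orientations are given as a unit quaternion [w, x, y, z].
In Python, from cell import status, snapshot, r, find_in, outline_of, spot_point gives the robot as it stands.
- The arm moves only by the shell command python3 -m jog 'ROWS'. ROWS is JSON, a list of rows, each an object with "translation": the shift along the world's x, y, z in cm, a list of three; "delta_rot": the turn, a rotation vector about the world's x, y, z in degrees, a list of three; "grip": the closure, from -1 (fully open) to 1 (shut). In form: [{"translation": [tx, ty, tz], "delta_rot": [ax, ay, az], "grip": grip}, ...]. A call has 1 to 10 rows; each row is the pose to reach, as a shift and turn from the pose commanded when the call began; what a row does not reach only later rows make up. A row lasts 1/10 s, in which the tool goes at most 50 mm and 8.59 degrees, less where a joint would pass 70% of its speed; a pose out of reach is approached as far as the arm can. A call with a gripper value outside its range is refused whole. The fingers move at their own pace and stop on an object; the grip force is fixed at half the most. Time passes only in rows, so rows that repeat a pose let the fingers close. It gives the time, the measured TCP pose, the force and the opening at its end, in the units of the state.
- status.state(): the state, without advancing time (a new reading comes with each control period).
- snapshot(name): name is "scene" or "top" or "wrist"; returns a dict with "image" (420x560x3 uint8, red, green, blue), "depth" (420x560 float32, mm along the optical axis (not along the pixel's ray), 0 where there is no reading), "vertical_fov" (degrees; the focal length in pixels is half the picture's height over the tangent of half this angle, whatever the lens; pixels are square), "cx", "cy" (the principal point, pixels), "rvec" (rotation vector, rad) and "tvec" (3), from world to camera coordinates, as OpenCV has them. Camera axes: x right, y down, z forward; pixel columns grow to the right and rows downward; lengths in mm; the calibration is good to about 2 mm. The wrist camera is an equidistant fisheye: a pixel r from the principal point sees the ray r / f radians off the axis. A picture is of the moment at which its call begins.
- r.close_job(): hands the job in, once; it reports no verdict.
Trained networks look in a picture, given as the dict that the camera call returned (one of the last four; its "shot" number tells which), for a name from the list of things; names that differ only in an ending like _2 or _b are one class to them, and where a whole thing is asked for, a point or a joint stands for the part that bears it (a point fixed in the world has none). Each returns a list of dicts, best first, with "conf" (0 to 1); they miss things now and then, are a little off and sometimes report something else, mostly with a low value. They report only what shows in the picture. A call takes as long as a camera call.
- find_in(picture, query): "location" ([x, y, z] in mm, in world coordinates, good to about 4 mm: the middle of the surface that is visible of it).
- outline_of(picture, query): "pixels" (420x560 bool, what is visible of it).
- spot_point(picture, query): "location" ([x, y, z] in mm, in world coordinates, good to about 4 mm: a listed point, or the origin of a listed thing).
The state is a dict: "time": time; "joints": joint angles; "qvel": joint speeds; "joint_efforts": joint torques, N m; "position": TCP position; "ee_rot": TCP orientation; "contact_force": force on the tool from outside, world axes, zero at the start; "moment": the same for the moment, N m; "width": opening from 0.0 (shut) to 1.0 (fully open).
Only numpy, scipy, OpenCV 4.12 (cv2) and the standard library are available. Lean on these libraries where they do the work, as an engineer would, in place of code of your own. Each camera call takes 0.05 s, during which the arm holds its last target. There are 200 camera calls.

## Working session

There is one attempt and no reset: what is moved stays moved. The work goes in short steps, Python scripts to look and compute and a shell command to move; the robot and the scene stay as the last step left them, time stands still between calls to the robot, and variables do not carry over. Pictures are saved under pics/ and viewed, about 8 in all and at most 12, crops included, and the job is handed in when it is done.

```bash
mkdir -p pics; ls
cat > h.py <<'E'
import numpy as np, cv2
from cell import status, snapshot, r, find_in, outline_of, spot_point
def save(s,n): cv2.imwrite('pics/'+n,cv2.cvtColor(s['image'],cv2.COLOR_RGB2BGR))
def K(s):
    f=210/np.tan(np.radians(s['vertical_fov'])/2); return f,s['cx'],s['cy']
def cloud(s):
    f,cx,cy=K(s); v,u=np.mgrid[:420,:560]; d=s['depth'].astype(float)
    P=np.stack([(u-cx)/f*d,(v-cy)/f*d,d],-1)
    R=cv2.Rodrigues(np.array(s['rvec'],float))[0]
    W=(P-np.array(s['tvec'],float).ravel())@R
    W[d<=0]=np.nan; return W
def st():
    s=status.state(); print({k:np.round(s[k],3).tolist() for k in s})
E
python3 - <<'E'
from h import *
st(); print(r.grasp_offset)
a=snapshot('scene');b=snapshot('top')
im=np.vstack([a['image'],b['image']]); im=np.hstack([a['image'],b['image']])
cv2.imwrite('pics/a.png',cv2.resize(im[:,:,::-1],(800,300),interpolation=cv2.INTER_AREA)); save(b,'top.png')
for n in ['barrel','housing','mug','jar','coffee_scoop','teaspoon','ring_centre','socket']:
    for s in (a,b):
        print(n,[(np.round(x['location'],0).tolist(),round(x['conf'],2)) for x in spot_point(s,n)[:2]])
E
```

```text
pics
{'time': 0.0, 'joints': [1.212, 0.053, 1.402, -0.0, 1.689, -0.07], 'qvel': [0.0, -0.001, 0.002, 0.001, 0.001, -0.001], 'joint_efforts': [-0.0, -38.166, -36.019, -0.0, 0.006, -0.0], 'position': [149.377, 502.983, 230.463], 'ee_rot': [-0.566, 0.567, 0.422, -0.423], 'contact_force': [0.164, 0.4, 0.395], 'moment': [-0.078, -0.024, 0.009], 'width': 0.998}
18.700000000000003
barrel [([510.0, -122.0, 1.0], 0.58)]
barrel [([510.0, -118.0, -2.0], 0.96)]
housing []
housing [([520.0, 179.0, -3.0], 0.76), ([558.0, -393.0, 3.0], 0.54)]
mug []
mug [([560.0, -389.0, 4.0], 0.59)]
jar [([691.0, 226.0, -2.0], 0.59)]
jar [([687.0, 224.0, -5.0], 0.82)]
coffee_scoop []
coffee_scoop [([382.0, 14.0, -2.0], 0.84)]
teaspoon [([642.0, 6.0, 3.0], 0.69)]
teaspoon [([638.0, 7.0, -1.0], 0.67)]
ring_centre [([516.0, -125.0, 38.0], 0.62)]
ring_centre [([507.0, -124.0, 40.0], 0.49)]
socket [([519.0, 182.0, 50.0], 0.79)]
socket [([527.0, 182.0, 53.0], 0.85)]
```

View pics/top.png

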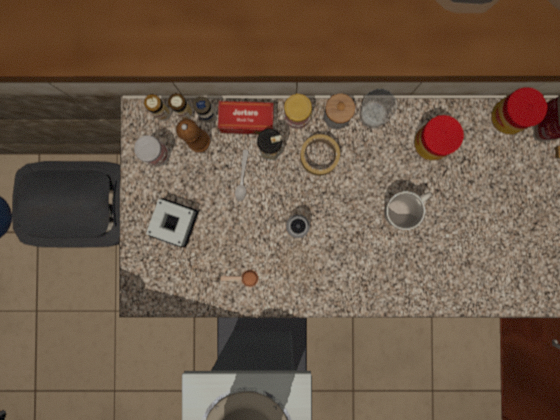

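Run:
```python
from h import *
b=snapshot('top'); W=cloud(b)
def rect(m,lab):
    p=W[m][:,:2].astype(np.float32); print(lab,len(p),cv2.minAreaRect(p), np.median(W[m],0).round(1))
for n in ['barrel','housing']:
    o=[x for x in outline_of(b,n)]
    if not o: print(n,'none'); continue
    m=o[0]['pixels']&np.isfinite(W[...,2]); z=W[...,2]
    print(n,o[0]['conf'],np.percentile(z[m],[2,25,50,75,98]).round(1))
    if n=='housing':
        t=m&(abs(z-52)<4); rect(t,'deck')
    else:
        t=m&(z>75)&(z<87); rect(t,'top'); print(cv2.minEnclosingCircle(W[t][:,:2].astype(np.float32)))
print(K(b),cv2.Rodrigues(np.array(b['rvec']))[0].round(2),b['tvec'])
```

```text
barrel 0.95 [ 0.3 58.4 78.8 81.5 85.1]
top 275 ((510.8566589355469, -127.0790786743164), (42.0037956237793, 42.03506851196289), 0.13028301298618317) [ 510.8 -126.9   81.2]
((511.04449462890625, -126.0038833618164), 22.093416213989258)
housing 0.55 [ 0.  21.3 50.3 52.7 55.9]
deck 1068 ((520.0413818359375, 179.3836669921875), (88.95145416259766, 88.16181182861328), 70.91712951660156) [519.6 179.5  52.2]
(np.float64(491.1949472805434), 284.59428066403206, 219.1643087906057) [[ 0.   -1.   -0.  ]
 [-1.   -0.   -0.04]
 [ 0.04  0.   -1.  ]] [ -96.05781131  529.17698591 1204.31981186]
```

Run:
```python
from h import *
from scipy.spatial.transform import Rotation as R
a=snapshot('scene');w=snapshot('wrist')
o=outline_of(a,'barrel')
v,u=np.where(o[0]['pixels']); print(o[0]['conf'],u.min(),u.max(),v.min(),v.max())
cu,cv_=int(u.mean()),int(v.mean())
c=a['image'][max(0,cv_-30):cv_+30,max(0,cu-40):cu+40,::-1]
c=cv2.resize(c,(400,300),interpolation=cv2.INTER_CUBIC)
im=np.hstack([c,cv2.resize(w['image'][:,:,::-1],(400,300))]); im=np.vstack([im,cv2.resize(a['image'][:,:,::-1],(400,300)).repeat(1,0) if 0 else np.hstack([cv2.resize(a['image'][:,:,::-1],(400,300)),np.zeros((300,400,3),np.uint8)])])
cv2.imwrite('pics/b.png',im)
q=status.state()['ee_rot'];print(R.from_quat([*q[1:],q[0]]).as_matrix().round(3))
RR=cv2.Rodrigues(np.array(w['rvec'],float))[0]; print('wristcam',-RR.T@np.ravel(w['tvec']),RR.round(2),w['vertical_fov'])
RR=cv2.Rodrigues(np.array(a['rvec'],float))[0]; print('scenecam',-RR.T@np.ravel(a['tvec']),K(a))
```

```text
0.53 278 291 213 232
[[ 0.285 -0.    -0.959]
 [ 0.959  0.     0.285]
 [ 0.    -1.     0.   ]]
wristcam [ 87.18051415 522.64769891 375.02971683] [[ 0.28  0.96  0.  ]
 [ 0.93 -0.28  0.26]
 [ 0.25 -0.07 -0.97]] 65.70646984690485
scenecam [-37.96922424 984.58270611 779.01715807] (np.float64(465.4127659879543), 277.7129521844627, 210.98676793085352)
```

View pics/b.png

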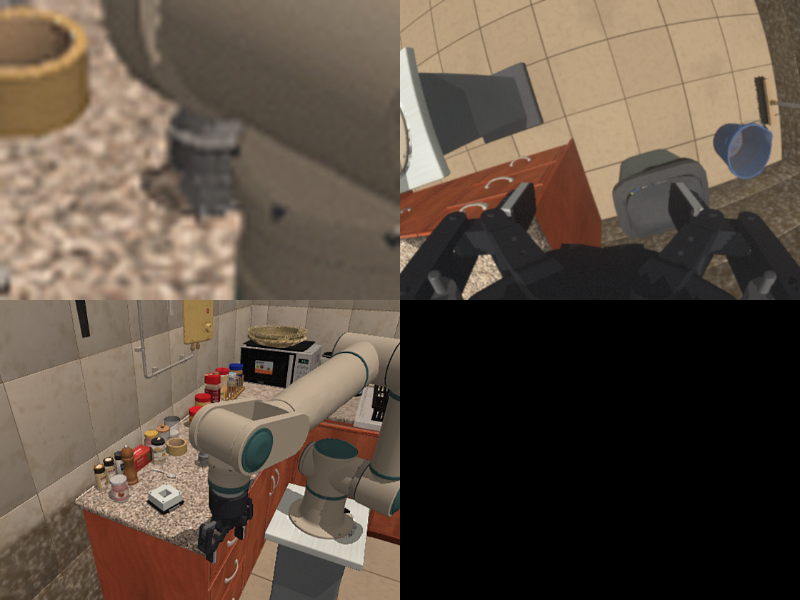

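```bash
python3 -m jog '[{"translation":[3,-3,0],"delta_rot":[0,0,2],"grip":-1},{"translation":[6.5,-7,0],"delta_rot":[0,0,5],"grip":-1},{"translation":[10,-11,0],"delta_rot":[0,0,8],"grip":-1},{"translation":[13.5,-15,-1],"delta_rot":[0,0,10],"grip":-1},{"translation":[17,-19,-2],"delta_rot":[0,0,12],"grip":-1},{"translation":[20.5,-23,-3],"delta_rot":[0,0,14],"grip":-1},{"translation":[24,-27,-4],"delta_rot":[0,0,16],"grip":-1},{"translation":[27.5,-31,-5],"delta_rot":[0,0,16.6],"grip":-1},{"translation":[31,-35,-6],"delta_rot":[0,0,16.6],"grip":-1},{"translation":[34.5,-38.5,-6],"delta_rot":[0,0,16.6],"grip":-1}]' && python3 -m jog '[{"translation":[2,-2,-2],"delta_rot":[-5,0,0],"grip":-1},{"translation":[4,-4,-4],"delta_rot":[-12,0,0],"grip":-1},{"translation":[4.5,-5,-6],"delta_rot":[-20,0,0],"grip":-1},{"translation":[4.5,-5,-6],"delta_rot":[-20,0,0],"grip":-1},{"translation":[4.5,-5,-6],"delta_rot":[-20,0,0],"grip":-1}]'
python3 - <<'E'
from h import *
w=snapshot('wrist'); save(w,'w1.png'); import pickle; pickle.dump(w,open('w1.pkl','wb'))
o=outline_of(w,'barrel'); print([(x['conf'],x['pixels'].sum()) for x in o])
RR=cv2.Rodrigues(np.array(w['rvec'],float))[0]; print('cam',-RR.T@np.ravel(w['tvec']))
st()
E
```

```text
time: 2.2
position: [474.7, 137.9, 172.7]
ee_rot: [0.5, -0.5, -0.5, 0.5]
contact_force: [0.7, 0.6, 0.7]
width: 0.999
time: 2.7
position: [518.6, 90.6, 113.3]
ee_rot: [0.406, -0.578, -0.407, 0.579]
contact_force: [-0.2, -0.4, -0.0]
width: 1.003
[(0.81, np.int64(3654))]
cam [453.74758366 139.54482027 248.69746471]
{'time': 2.8, 'joints': [0.276, 0.207, 1.5, -0.333, 1.532, -1.266], 'qvel': [-0.003, -0.014, -0.0, -0.01, -0.002, 0.008], 'joint_efforts': [0.282, -40.651, -32.931, -1.097, 0.358, -0.009], 'position': [519.452, 90.18, 115.252], 'ee_rot': [-0.406, 0.579, 0.407, -0.578], 'contact_force': [0.615, -0.684, 0.131], 'moment': [0.139, 0.068, -0.033], 'width': 1.0}
```

View pics/w1.png

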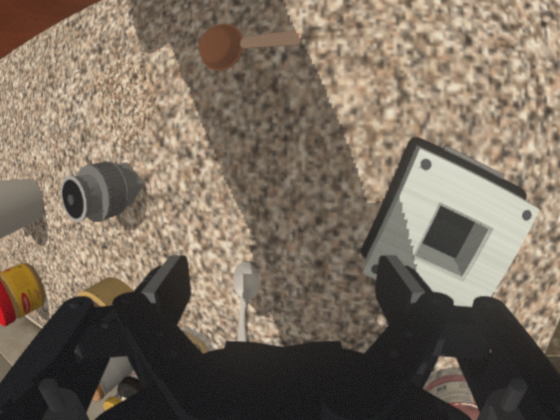

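```bash
cat >> h.py <<'E'
def wcloud(s):
    f,cx,cy=K(s); v,u=np.mgrid[:420,:560]; d=s['depth'].astype(float)
    x=(u-cx);y=(v-cy);rr=np.hypot(x,y)+1e-9;t=np.tan(rr/f)
    P=np.stack([x/rr*t*d,y/rr*t*d,d],-1)
    R=cv2.Rodrigues(np.array(s['rvec'],float))[0]
    W=(P-np.array(s['tvec'],float).ravel())@R
    W[d<=0]=np.nan; return W
def wproj(s,X):
    f,cx,cy=K(s); R=cv2.Rodrigues(np.array(s['rvec'],float))[0]
    c=np.asarray(X,float)@R.T+np.ravel(s['tvec']); h=np.hypot(c[:,0],c[:,1]); th=np.arctan2(h,c[:,2])
    return np.stack([cx+f*th*c[:,0]/h,cy+f*th*c[:,1]/h],-1)
E
python3 - <<'E'
from h import *
import pickle
w=pickle.load(open('w1.pkl','rb')); W=wcloud(w)
box=(W[...,0]>460)&(W[...,0]<560)&(W[...,1]>-180)&(W[...,1]<-70)
z=W[...,2]
t=box&(abs(z-80)<5); print('top',t.sum(),cv2.minEnclosingCircle(W[t][:,:2].astype(np.float32)),np.median(z[t]))
f_=box&(z>5)&(z<26); p=W[f_]; print(len(p)); 
for zz in (8,14,20,25):
    q=p[abs(p[:,2]-zz)<3]; print(zz,len(q), q[np.argsort(q[:,0])][::max(1,len(q)//14)].round(1).tolist())
# housing deck & socket
hb=(abs(z-52)<4)&(W[...,1]>100)&(W[...,0]<620); q=W[hb][:,:2].astype(np.float32); print('deck',len(q),cv2.minAreaRect(q))
c=w['image'][140:240,30:180,::-1]; 
c=cv2.resize(c,None,fx=5,fy=5,interpolation=cv2.INTER_CUBIC)
cv2.imwrite('pics/c.png',c)
E
```

```text
top 1073 ((511.7954406738281, -124.37564849853516), 22.934463500976562) 81.22690558777028
458
8 166 [[488.2, -125.1, 10.0], [491.0, -124.3, 5.0], [493.5, -119.7, 9.6], [495.6, -116.9, 9.5], [498.1, -114.0, 6.5], [501.0, -112.7, 8.1], [503.1, -109.0, 7.4], [505.9, -106.4, 8.9], [507.8, -103.2, 9.3], [510.4, -102.0, 6.3], [513.5, -104.4, 7.3], [518.4, -108.3, 5.5], [521.7, -110.1, 5.7], [526.2, -114.8, 11.0], [530.8, -118.3, 6.7], [534.7, -123.0, 10.5]]
14 156 [[488.0, -125.6, 11.0], [490.9, -123.3, 13.5], [493.9, -119.8, 14.1], [496.2, -115.5, 12.4], [498.9, -113.5, 14.5], [501.3, -111.4, 12.4], [503.6, -107.6, 16.4], [506.1, -104.7, 13.6], [508.8, -101.9, 15.2], [511.6, -101.2, 16.2], [515.5, -105.8, 13.7], [519.4, -108.8, 15.8], [523.5, -111.1, 12.6], [527.4, -115.1, 15.4], [532.8, -120.2, 12.9]]
20 119 [[489.0, -126.3, 19.3], [492.2, -119.7, 18.4], [495.2, -116.8, 18.4], [498.5, -114.0, 17.0], [501.2, -111.7, 19.4], [502.8, -110.0, 21.3], [504.1, -106.4, 19.0], [505.8, -103.8, 20.3], [507.2, -104.2, 18.6], [508.7, -103.2, 21.2], [510.0, -102.3, 19.4], [511.8, -101.5, 20.4], [514.6, -103.4, 17.4], [516.9, -106.5, 22.1], [520.1, -108.6, 17.6]]
25 28 [[504.5, -106.9, 23.0], [505.5, -106.0, 22.5], [507.3, -105.0, 23.7], [507.6, -105.3, 22.0], [508.0, -103.9, 24.8], [509.0, -101.5, 24.4], [509.4, -101.8, 22.7], [510.1, -100.9, 23.7], [510.4, -100.8, 22.4], [511.4, -100.9, 22.4], [511.8, -101.9, 25.8], [513.0, -103.0, 24.9], [514.5, -105.1, 23.1], [515.7, -105.6, 22.8]]
deck 12496 ((521.72314453125, 180.94847106933594), (89.3033218383789, 88.44253540039062), 71.01104736328125)
```

View pics/c.png

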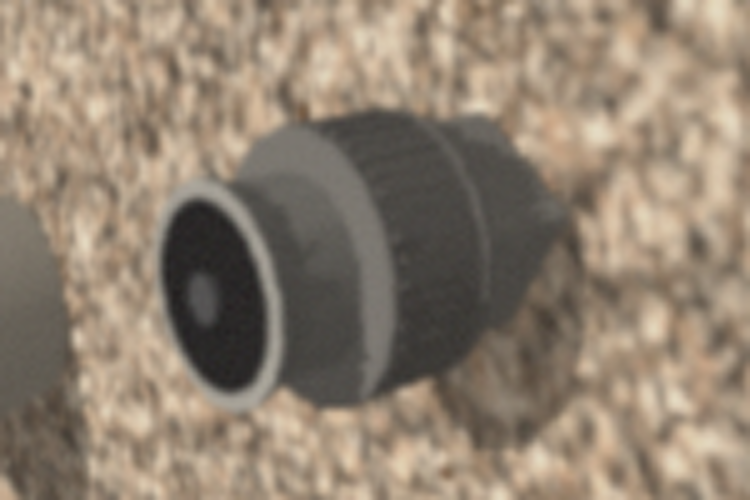

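Run:
```python
from h import *
import pickle
from scipy.optimize import least_squares
w=pickle.load(open('w1.pkl','rb')); W=wcloud(w); z=W[...,2]
box=(W[...,0]>460)&(W[...,0]<560)&(W[...,1]>-180)&(W[...,1]<-70)
p=W[box&(z>5)&(z<24)][:,:2]
def res(a):
    c,s=np.cos(a[2]),np.sin(a[2]); d=p-a[:2]; x=d@[c,s];y=d@[-s,c]
    return np.maximum(abs(x),abs(y))-17
s=least_squares(res,[511,-124.5,np.radians(45)],loss='soft_l1'); print(s.x[:2],np.degrees(s.x[2]),np.abs(s.fun).mean())
# socket from dark/deep pixels
f=(z<45)&(np.hypot(W[...,0]-521,W[...,1]-180)<60)
hole=(np.hypot(W[...,0]-521,W[...,1]-180)<32)&(abs(z-52)>5)
deck=(abs(z-52)<3)&(np.hypot(W[...,0]-521,W[...,1]-180)<66)
# deck inner-edge: rim of hole from deck mask
m=deck.astype(np.uint8); cs,h=cv2.findContours(m,cv2.RETR_CCOMP,cv2.CHAIN_APPROX_NONE)
for c,hh in zip(cs,h[0]):
    if hh[3]>=0 and len(c)>40:
        q=W[c[:,0,1],c[:,0,0]][:,:2].astype(np.float32); print('hole',len(c),cv2.minAreaRect(q[np.isfinite(q).all(1)]))
for x in spot_point(w,'socket')[:1]+spot_point(w,'ring_centre')[:1] if 0 else []: print(x)
```

```text
[ 511.88888711 -124.71888782] 48.34020218166475 0.38740019287999183
hole 195 ((521.30810546875, 180.634521484375), (37.88722229003906, 37.48428726196289), 70.5714111328125)
```

```bash
python3 -m jog '[{"translation":[0,-2,2],"delta_rot":[5,0,0],"grip":-1},{"translation":[0,-6,4],"delta_rot":[12,0,0],"grip":-1},{"translation":[-0.8,-10.5,4],"delta_rot":[20,0,0],"grip":-1},{"translation":[-0.8,-15,4],"delta_rot":[20,0,0],"grip":-1},{"translation":[-0.8,-19,4],"delta_rot":[20,0,0],"grip":-1},{"translation":[-0.8,-21.5,4],"delta_rot":[20,0,0],"grip":-1},{"translation":[-0.8,-21.5,4],"delta_rot":[20,0,0],"grip":-1},{"translation":[-0.8,-21.5,4],"delta_rot":[20,0,0],"grip":-1}]'
python3 - <<'E'
from h import *
st()
from scipy.spatial.transform import Rotation as R
q=status.state()['ee_rot'];print(R.from_quat([*q[1:],q[0]]).as_matrix().round(3))
w=snapshot('wrist');W=wcloud(w);z=W[...,2]
t=(abs(z-81)<4)&(np.hypot(W[...,0]-512,W[...,1]+124.6)<40); print('top',t.sum(),cv2.minEnclosingCircle(W[t][:,:2].astype(np.float32)))
save(w,'w2.png')
E
```

```text
time: 3.6
position: [511.2, -125.4, 155.1]
ee_rot: [-0.499, 0.501, 0.501, -0.499]
contact_force: [0.1, 0.8, 0.3]
width: 1.003
{'time': 3.6, 'joints': [-0.312, 0.09, 1.513, 0.001, 1.535, -1.882], 'qvel': [0.035, 0.007, 0.007, -0.002, -0.002, 0.005], 'joint_efforts': [-1.308, -38.591, -35.272, -0.081, -0.032, -0.061], 'position': [511.194, -125.401, 155.079], 'ee_rot': [-0.499, 0.501, 0.501, -0.499], 'contact_force': [0.129, 0.849, 0.282], 'moment': [0.043, 0.041, -0.014], 'width': 1.003}
[[ 0.     0.003 -1.   ]
 [ 1.     0.001  0.   ]
 [ 0.001 -1.    -0.003]]
top 2942 ((512.0848388671875, -124.8863296508789), 22.4140567779541)
```

```bash
python3 -m jog '[{"translation":[0.08,0.06,-4],"delta_rot":[0,0,0],"grip":-1},{"translation":[0.08,0.06,-8],"delta_rot":[0,0,0],"grip":-1},{"translation":[0.08,0.06,-11],"delta_rot":[0,0,0],"grip":-1},{"translation":[0.08,0.06,-12.6],"delta_rot":[0,0,0],"grip":-1},{"translation":[0.08,0.06,-12.6],"delta_rot":[0,0,0],"grip":-1},{"translation":[0.08,0.06,-12.6],"delta_rot":[0,0,0],"grip":1},{"translation":[0.08,0.06,-12.6],"delta_rot":[0,0,0],"grip":1},{"translation":[0.08,0.06,-12.6],"delta_rot":[0,0,0],"grip":1},{"translation":[0.08,0.06,-12.6],"delta_rot":[0,0,0],"grip":1},{"translation":[0.08,0.06,-12.6],"delta_rot":[0,0,0],"grip":1}]'
python3 -m jog '[{"translation":[0,0,0],"delta_rot":[0,0,0],"grip":1},{"translation":[0,0,0],"delta_rot":[0,0,0],"grip":1}]'
python3 - <<'E'
from h import *
st()
E
```

```text
time: 4.65
position: [513.1, -124.6, 29.8]
ee_rot: [-0.499, 0.501, 0.501, -0.5]
contact_force: [-1.6, 1.2, 5.9]
width: 0.627
time: 4.85
position: [513.1, -124.6, 29.8]
ee_rot: [-0.499, 0.501, 0.501, -0.5]
contact_force: [-2.1, 0.5, 6.1]
width: 0.623
{'time': 4.85, 'joints': [-0.309, 0.225, 1.628, 0.001, 1.285, -1.881], 'qvel': [-0.001, 0.002, -0.002, 0.001, -0.001, -0.001], 'joint_efforts': [-0.506, -37.943, -30.014, -0.228, -0.542, 0.039], 'position': [513.068, -124.616, 29.769], 'ee_rot': [-0.499, 0.501, 0.501, -0.5], 'contact_force': [-2.06, 0.525, 6.1], 'moment': [0.265, 0.344, 0.088], 'width': 0.623}
```

```bash
python3 -m jog '[{"translation":[0,0,0.5],"delta_rot":[0,0,0],"grip":1},{"translation":[0,0,2.5],"delta_rot":[0,0,0],"grip":1},{"translation":[0,0,6],"delta_rot":[0,0,0],"grip":1},{"translation":[0,2,9],"delta_rot":[0,0,2],"grip":1},{"translation":[0.2,5,10],"delta_rot":[0,0,5],"grip":1},{"translation":[0.4,9,10],"delta_rot":[0,0,9],"grip":1},{"translation":[0.6,13,10],"delta_rot":[0,0,13],"grip":1},{"translation":[0.8,17,10],"delta_rot":[0,0,17],"grip":1},{"translation":[0.9,21,10],"delta_rot":[0,0,20],"grip":1},{"translation":[0.9,25,10],"delta_rot":[0,0,22.7],"grip":1}]'
python3 -m jog '[{"translation":[0,2,0],"delta_rot":[0,0,0],"grip":1},{"translation":[0,4,0],"delta_rot":[0,0,0],"grip":1},{"translation":[0,5,0],"delta_rot":[0,0,0],"grip":1},{"translation":[0,5.5,0],"delta_rot":[0,0,0],"grip":1},{"translation":[0,5.5,0],"delta_rot":[0,0,0],"grip":1},{"translation":[0,5.5,0],"delta_rot":[0,0,0],"grip":1}]'
python3 - <<'E'
from h import *
from scipy.spatial.transform import Rotation as R
st()
w=snapshot('wrist');W=wcloud(w);z=W[...,2]; save(w,'w3.png')
q=status.state()['ee_rot'];print(R.from_quat([*q[1:],q[0]]).as_matrix().round(3))
t=(W[...,2]>165)&(z<195)&(np.hypot(W[...,0]-520,W[...,1]-181)<35); print('top',t.sum(),np.median(z[t]))
t&=abs(z-np.median(z[t]))<4;print(cv2.minEnclosingCircle(W[t][:,:2].astype(np.float32)))
b=snapshot('top');B=cloud(b);z=B[...,2]
t=(abs(z-180)<10)&(np.hypot(B[...,0]-520,B[...,1]-181)<35); print(t.sum())
E
```

```text
time: 5.85
position: [520.3, 127.0, 127.4]
ee_rot: [0.391, -0.391, -0.589, 0.589]
contact_force: [0.6, -0.4, -4.1]
width: 0.628
time: 6.45
position: [520.9, 179.6, 127.4]
ee_rot: [0.392, -0.392, -0.589, 0.589]
contact_force: [0.6, -0.1, -3.8]
width: 0.624
{'time': 6.45, 'joints': [0.265, 0.182, 1.469, -0.0, 1.491, -1.702], 'qvel': [-0.006, -0.002, -0.001, 0.001, -0.003, 0.0], 'joint_efforts': [0.474, -44.229, -36.745, 0.036, 0.007, 0.008], 'position': [520.865, 179.64, 127.387], 'ee_rot': [0.392, -0.392, -0.589, 0.589], 'contact_force': [0.625, -0.112, -3.82], 'moment': [-0.01, -0.065, 0.016], 'width': 0.624}
[[-0.386 -0.    -0.923]
 [ 0.923 -0.    -0.386]
 [-0.    -1.     0.   ]]
top 11343 178.87261386276202
((510.3853759765625, 176.8092498779297), 33.315879821777344)
8
```

View pics/w3.png

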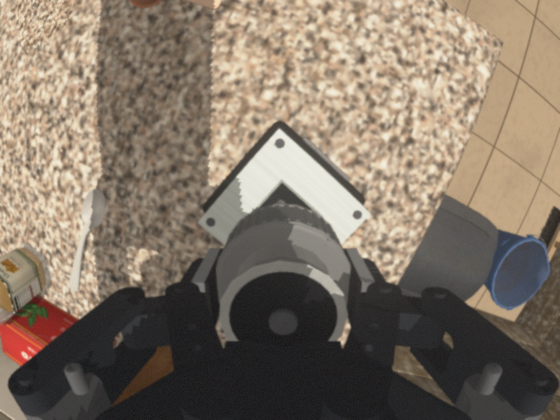

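Run:
```python
from h import *
from scipy.optimize import least_squares
w=snapshot('wrist');W=wcloud(w);z=W[...,2]
print('hub',W[318:326:3,280:288:3].reshape(-1,3).round(1).tolist())
d=np.hypot(W[...,0]-520,W[...,1]-179.3)
print([ (k,np.nanpercentile(z[(d>k)&(d<k+1)],[10,50,90]).round(1).tolist()) for k in range(14,28,1)])
# deck hole again: deck pose from here
deck=(abs(z-52)<3)&(np.hypot(W[...,0]-521,W[...,1]-180)<68)
P=W[deck][:,:2]; print(len(P),np.median(z[deck]))
u=np.array([np.cos(np.radians(71)),np.sin(np.radians(71))]);n=np.array([-u[1],u[0]])
c=P-[521.4,180.7]; print('extent u',np.percentile(c@u,[.3,99.7]),'n',np.percentile(c@n,[.3,99.7]), cv2.minAreaRect(P.astype(np.float32)))
```

```text
hub [[518.0, 177.8, 181.7], [518.0, 178.9, 181.1], [517.4, 179.7, 181.4], [519.5, 178.4, 181.1], [519.2, 179.4, 181.0], [518.0, 179.9, 182.3], [519.6, 178.5, 182.7], [520.4, 179.9, 180.9], [519.4, 180.5, 181.9]]
[(14, [178.5, 179.6, 212.4]), (15, [178.4, 179.4, 210.3]), (16, [178.4, 179.4, 208.0]), (17, [178.0, 179.1, 202.2]), (18, [157.5, 178.5, 180.1]), (19, [156.7, 178.0, 229.3]), (20, [156.5, 179.1, 229.3]), (21, [156.5, 179.2, 229.0]), (22, [155.9, 213.6, 229.8]), (23, [155.9, 213.0, 229.7]), (24, [156.0, 212.6, 229.4]), (25, [155.8, 210.7, 229.2]), (26, [145.4, 199.6, 227.6]), (27, [132.8, 157.3, 224.5])]
7653 53.15337057656705
extent u [-43.59960808  43.8247489 ] n [-43.36066124  43.92415336] ((521.6466064453125, 181.02325439453125), (88.53458404541016, 88.54671478271484), 70.81957244873047)
```

```bash
python3 -m jog '[{"translation":[0.19,0.16,-1.5],"delta_rot":[0,0,0],"grip":1},{"translation":[0.19,0.16,-3],"delta_rot":[0,0,0],"grip":1},{"translation":[0.19,0.16,-3.9],"delta_rot":[0,0,0],"grip":1},{"translation":[0.19,0.16,-4.3],"delta_rot":[0,0,0],"grip":1},{"translation":[0.19,0.16,-4.3],"delta_rot":[0,0,0],"grip":1}]'
python3 -m jog '[{"translation":[0,0,-0.1],"delta_rot":[0,0,0],"grip":1},{"translation":[0,0,-0.2],"delta_rot":[0,0,0],"grip":1},{"translation":[0,0,-0.3],"delta_rot":[0,0,0],"grip":1},{"translation":[0,0,-0.3],"delta_rot":[0,0,0],"grip":1}]'
```

```text
time: 7.1
position: [522.2, 181.9, 83.3]
ee_rot: [0.392, -0.391, -0.588, 0.589]
contact_force: [0.4, -0.4, -3.6]
width: 0.628
time: 7.5
position: [522.7, 182.0, 81.6]
ee_rot: [-0.392, 0.392, 0.589, -0.589]
contact_force: [-0.2, -0.2, -3.8]
width: 0.622
```

```bash
python3 -m jog '[{"translation":[0,-0.03,-0.1],"delta_rot":[0,0,0],"grip":1},{"translation":[0,-0.03,-0.2],"delta_rot":[0,0,0],"grip":1},{"translation":[0,-0.03,-0.2],"delta_rot":[0,0,0],"grip":1}]'
python3 -m jog '[{"translation":[0,0,-0.1],"delta_rot":[0,0,0],"grip":1},{"translation":[0,0,-0.2],"delta_rot":[0,0,0],"grip":1},{"translation":[0,0,-0.2],"delta_rot":[0,0,0],"grip":1}]'
```

```text
time: 7.8
position: [522.6, 181.7, 79.2]
ee_rot: [0.392, -0.391, -0.589, 0.589]
contact_force: [-0.4, 0.0, -5.0]
width: 0.624
time: 8.1
position: [522.6, 181.7, 77.2]
ee_rot: [0.392, -0.391, -0.589, 0.589]
contact_force: [0.2, 0.6, -5.2]
width: 0.624
```

```bash
python3 -m jog '[{"translation":[0,0,-0.1],"delta_rot":[0,0,0],"grip":1},{"translation":[0,0,-0.25],"delta_rot":[0,0,0],"grip":1},{"translation":[0,0,-0.4],"delta_rot":[0,0,0],"grip":1},{"translation":[0,0,-0.4],"delta_rot":[0,0,0],"grip":1}]'
python3 -m jog '[{"translation":[0,0,-0.2],"delta_rot":[0,0,0],"grip":1},{"translation":[0,0,-0.4],"delta_rot":[0,0,0],"grip":1},{"translation":[0,0,-0.4],"delta_rot":[0,0,0],"grip":1}]'
```

```text
time: 8.5
position: [522.5, 181.7, 73.0]
ee_rot: [0.392, -0.391, -0.589, 0.589]
contact_force: [-0.2, 0.6, -4.5]
width: 0.625
time: 8.8
position: [522.5, 181.7, 69.0]
ee_rot: [0.392, -0.391, -0.589, 0.589]
contact_force: [-0.2, -0.8, -3.8]
width: 0.625
```

Entered the socket freely; on down to about 57, then finely to contact.

```bash
python3 -m jog '[{"translation":[0,0,-0.25],"delta_rot":[0,0,0],"grip":1},{"translation":[0,0,-0.5],"delta_rot":[0,0,0],"grip":1},{"translation":[0,0,-0.8],"delta_rot":[0,0,0],"grip":1},{"translation":[0,0,-1.1],"delta_rot":[0,0,0],"grip":1},{"translation":[0,0,-1.1],"delta_rot":[0,0,0],"grip":1}]'
python3 -m jog '[{"translation":[0,0,-0.1],"delta_rot":[0,0,0],"grip":1},{"translation":[0,0,-0.2],"delta_rot":[0,0,0],"grip":1},{"translation":[0,0,-0.2],"delta_rot":[0,0,0],"grip":1}]'
```

```text
time: 9.3
position: [522.3, 181.7, 57.7]
ee_rot: [0.392, -0.391, -0.589, 0.589]
contact_force: [-0.4, -0.4, -3.9]
width: 0.626
time: 9.6
position: [522.7, 181.7, 56.4]
ee_rot: [-0.392, 0.391, 0.589, -0.589]
contact_force: [0.6, -0.2, -4.7]
width: 0.62
```

```bash
python3 -m jog '[{"translation":[0,0,-0.1],"delta_rot":[0,0,0],"grip":1},{"translation":[0,0,-0.15],"delta_rot":[0,0,0],"grip":1},{"translation":[0,0,-0.15],"delta_rot":[0,0,0],"grip":1}]'
python3 -m jog '[{"translation":[0,0,-0.08],"delta_rot":[0,0,0],"grip":1},{"translation":[0,0,-0.08],"delta_rot":[0,0,0],"grip":1}]'
```

```text
time: 9.9
position: [522.7, 181.7, 54.9]
ee_rot: [0.392, -0.392, -0.589, 0.589]
contact_force: [-0.6, -0.2, -4.5]
width: 0.623
time: 10.1
position: [522.7, 181.7, 54.1]
ee_rot: [-0.392, 0.392, 0.589, -0.589]
contact_force: [-0.9, -0.3, -3.8]
width: 0.63
```

```bash
python3 -m jog '[{"translation":[0,0,-0.06],"delta_rot":[0,0,0],"grip":1},{"translation":[0,0,-0.06],"delta_rot":[0,0,0],"grip":1}]'
python3 -m jog '[{"translation":[0,0,-0.06],"delta_rot":[0,0,0],"grip":1},{"translation":[0,0,-0.06],"delta_rot":[0,0,0],"grip":1}]'
```

```text
time: 10.3
position: [522.8, 181.8, 53.9]
ee_rot: [-0.391, 0.392, 0.589, -0.589]
contact_force: [-1.8, -1.1, -1.8]
width: 0.625
time: 10.5
position: [522.9, 181.8, 53.8]
ee_rot: [-0.391, 0.392, 0.589, -0.589]
contact_force: [-4.3, -0.9, 4.1]
width: 0.625
```

```bash
python3 -m jog '[{"translation":[0,0,0.05],"delta_rot":[0,0,0],"grip":-1},{"translation":[0,0,0.05],"delta_rot":[0,0,0],"grip":-1},{"translation":[0,0,0.05],"delta_rot":[0,0,0],"grip":-1},{"translation":[0,0,0.05],"delta_rot":[0,0,0],"grip":-1},{"translation":[0,0,0.05],"delta_rot":[0,0,0],"grip":-1}]'
python3 - <<'E'
from h import *
st()
w=snapshot('wrist');W=wcloud(w);z=W[...,2];save(w,'w4.png')
d=np.hypot(W[...,0]-521.6,W[...,1]-181)
t=(d<26)&(abs(z-105)<6); print(t.sum(),np.median(z[t]),cv2.minEnclosingCircle(W[t][:,:2].astype(np.float32)),W[t].mean(0))
print('hub',np.median(W[t&(d<4)],0))
print('deck',np.median(z[(abs(z-52)<5)&(np.hypot(W[...,0]-521,W[...,1]-180)<68)]))
E
```

```text
time: 11.0
position: [522.8, 181.7, 53.4]
ee_rot: [-0.392, 0.392, 0.589, -0.589]
contact_force: [-0.7, -0.9, -0.3]
width: 0.996
{'time': 11.0, 'joints': [0.268, 0.263, 1.531, 0.0, 1.348, -1.7], 'qvel': [-0.001, -0.0, 0.001, 0.001, 0.002, 0.003], 'joint_efforts': [0.001, -43.413, -32.844, 0.0, -0.004, -0.0], 'position': [522.77, 181.731, 53.389], 'ee_rot': [-0.392, 0.392, 0.589, -0.589], 'contact_force': [-0.728, -0.95, -0.296], 'moment': [-0.03, -0.016, 0.041], 'width': 0.996}
8998 105.50528262875324 ((521.5509033203125, 181.3053436279297), 22.439470291137695) [516.24485496 179.34963423 105.55441933]
hub [521.32258029 180.84993296 107.97886033]
deck 53.168016136353934
```

View pics/w4.png

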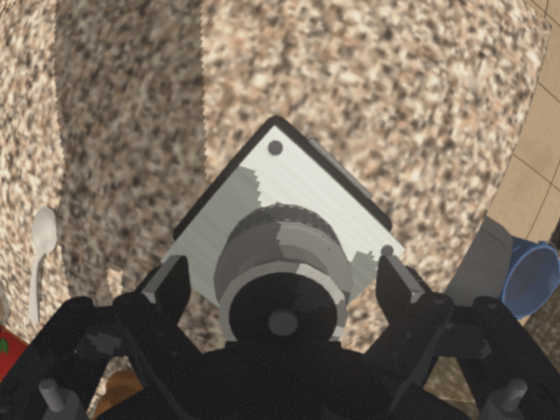

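```bash
python3 -m jog '[{"translation":[-0.12,-0.05,0],"delta_rot":[0,0,0],"grip":-1},{"translation":[-0.12,-0.05,0],"delta_rot":[0,0,0],"grip":1},{"translation":[-0.12,-0.05,0],"delta_rot":[0,0,0],"grip":1},{"translation":[-0.12,-0.05,0],"delta_rot":[0,0,0],"grip":1},{"translation":[-0.12,-0.05,0],"delta_rot":[0,0,0],"grip":1},{"translation":[-0.12,-0.05,0],"delta_rot":[0,0,0],"grip":1},{"translation":[-0.12,-0.05,0],"delta_rot":[0,0,0],"grip":1}]'
cat > m.py <<'E'
from h import *
s=status.state(); print('F',np.round(s['contact_force'],2),'M',np.round(s['moment'],3),'q6',np.round(np.degrees(s['joints'][5]),2),'e6',round(s['joint_efforts'][5],3))
E
python3 m.py
python3 -m jog '[{"translation":[0,0,0],"delta_rot":[0,0,-4],"grip":1},{"translation":[0,0,0],"delta_rot":[0,0,-8],"grip":1},{"translation":[0,0,0],"delta_rot":[0,0,-12],"grip":1},{"translation":[0,0,0],"delta_rot":[0,0,-15],"grip":1},{"translation":[0,0,0],"delta_rot":[0,0,-18],"grip":1}]'; python3 m.py
```

```text
time: 11.75
position: [521.6, 181.2, 53.9]
ee_rot: [-0.391, 0.392, 0.589, -0.589]
contact_force: [-1.8, -1.5, 5.3]
width: 0.626
F [-1.77 -1.48  5.33] M [-0.198  0.339 -0.03 ] q6 -97.43 e6 -0.005
time: 12.25
position: [521.7, 181.1, 53.9]
ee_rot: [-0.479, 0.48, 0.52, -0.52]
contact_force: [-2.1, -2.2, 5.0]
width: 0.626
F [-2.11 -2.22  4.96] M [-0.314  0.297  0.067] q6 -79.31 e6 -0.627
```

```bash
for i in 1 ; do python3 -m jog '[{"translation":[0,0,0],"delta_rot":[0,0,-1.5],"grip":1},{"translation":[0,0,0],"delta_rot":[0,0,-3],"grip":1}]' >/dev/null; python3 m.py; done
python3 -m jog '[{"translation":[0,0,0],"delta_rot":[0,0,-1.5],"grip":1},{"translation":[0,0,0],"delta_rot":[0,0,-3],"grip":1}]' >/dev/null; python3 m.py
```

```text
F [-2.68 -2.28  5.15] M [-0.346  0.355  0.017] q6 -76.37 e6 -0.276
F [-1.71 -2.67  6.19] M [-0.406  0.361  0.008] q6 -73.37 e6 -0.293
```

```bash
python3 -m jog '[{"translation":[0,0,0],"delta_rot":[0,0,-1.5],"grip":1},{"translation":[0,0,0],"delta_rot":[0,0,-3],"grip":1}]' >/dev/null; python3 m.py
```

```text
F [-1.98 -1.96  5.41] M [-0.344  0.354  0.111] q6 -70.37 e6 -0.293
```

```bash
python3 -m jog '[{"translation":[0,0,0],"delta_rot":[0,0,-1.5],"grip":1},{"translation":[0,0,0],"delta_rot":[0,0,-3],"grip":1}]' >/dev/null; python3 m.py
```

```text
F [-3.98 -3.14  6.15] M [-0.498  0.517  0.271] q6 -67.38 e6 -0.09
```

```bash
python3 -m jog '[{"translation":[0,0,0],"delta_rot":[0,0,-1.5],"grip":1},{"translation":[0,0,0],"delta_rot":[0,0,-3],"grip":1}]' >/dev/null; python3 m.py
```

```text
F [-5.67 -3.75  6.99] M [-0.704  0.823  0.305] q6 -64.39 e6 0.013
```

```bash
python3 -m jog '[{"translation":[0,0,0],"delta_rot":[0,0,-1.5],"grip":1}]' >/dev/null; python3 m.py
```

```text
F [-4.35 -4.62  7.83] M [-0.75   0.816  0.406] q6 -62.9 e6 0.079
```

```bash
python3 -m jog '[{"translation":[0,0,0],"delta_rot":[0,0,-1.5],"grip":1}]' ; python3 m.py
```

```text
time: 13.45
position: [521.3, 180.4, 53.8]
ee_rot: [-0.554, 0.555, 0.438, -0.44]
contact_force: [-3.3, -5.4, 6.7]
width: 0.627
F [-3.35 -5.44  6.7 ] M [-1.163  0.707  0.467] q6 -61.41 e6 0.11
```

```bash
python3 -m jog '[{"translation":[0,0,0],"delta_rot":[0,0,-1.5],"grip":1}]' >/dev/null; python3 m.py
```

```text
F [-4.5  -5.88  7.79] M [-1.011  0.72   0.514] q6 -59.91 e6 0.161
```

```bash
python3 -m jog '[{"translation":[0,0,0],"delta_rot":[0,0,-1.5],"grip":1}]' >/dev/null; python3 m.py
```

```text
F [-4.22 -6.24  8.24] M [-1.079  0.752  0.574] q6 -58.42 e6 0.234
```

```bash
python3 -m jog '[{"translation":[0,0,0],"delta_rot":[0,0,0],"grip":1},{"translation":[0,0,0],"delta_rot":[0,0,0],"grip":1},{"translation":[0,0,0],"delta_rot":[0,0,0],"grip":-1},{"translation":[0,0,0],"delta_rot":[0,0,0],"grip":-1},{"translation":[0,0,0],"delta_rot":[0,0,0],"grip":-1},{"translation":[0,0,0],"delta_rot":[0,0,0],"grip":-1},{"translation":[0,0,0],"delta_rot":[0,0,0],"grip":-1},{"translation":[0,0,2],"delta_rot":[0,0,0],"grip":-1},{"translation":[0,0,6],"delta_rot":[0,0,0],"grip":-1},{"translation":[0,0,10],"delta_rot":[0,0,0],"grip":-1}]'
python3 -m jog '[{"translation":[0,0,2],"delta_rot":[0,0,0],"grip":-1},{"translation":[0,0,4],"delta_rot":[0,0,0],"grip":-1},{"translation":[0,0,4],"delta_rot":[0,0,0],"grip":-1},{"translation":[0,0,4],"delta_rot":[0,0,0],"grip":-1}]'
python3 - <<'E'
from h import *
st()
w=snapshot('wrist');W=wcloud(w);z=W[...,2];save(w,'w5.png')
d=np.hypot(W[...,0]-521.6,W[...,1]-181)
t=(d<26)&(abs(z-105)<4); print(t.sum(),np.median(z[t]),cv2.minEnclosingCircle(W[t][:,:2].astype(np.float32)))
b=snapshot('top')
for n in ['mug','jar','coffee_scoop','teaspoon','barrel']: print(n,[(np.round(x['location'],0).tolist(),round(x['conf'],2)) for x in spot_point(b,n)[:1]])
E
```

```text
time: 14.65
position: [520.9, 181.2, 153.9]
ee_rot: [0.566, -0.565, -0.424, 0.425]
contact_force: [0.5, -0.0, -0.1]
width: 1.001
time: 15.05
position: [521.4, 181.3, 192.8]
ee_rot: [0.566, -0.566, -0.424, 0.424]
contact_force: [-0.1, 0.4, -0.5]
width: 1.001
{'time': 15.05, 'joints': [0.268, 0.143, 1.381, 0.0, 1.618, -1.02], 'qvel': [-0.0, 0.019, 0.029, -0.002, 0.0, 0.001], 'joint_efforts': [0.019, -43.243, -37.335, 0.001, 0.032, 0.0], 'position': [521.426, 181.275, 192.826], 'ee_rot': [0.566, -0.566, -0.424, 0.424], 'contact_force': [-0.082, 0.423, -0.528], 'moment': [-0.016, -0.051, 0.067], 'width': 1.001}
2650 105.49577572479564 ((521.6504516601562, 180.70938110351562), 22.205522537231445)
mug [([561.0, -387.0, 2.0], 0.98)]
jar [([693.0, 226.0, -5.0], 0.76)]
coffee_scoop [([385.0, 17.0, -1.0], 0.73)]
teaspoon [([637.0, 9.0, -1.0], 0.74)]
barrel [([520.0, 185.0, 24.0], 0.69)]
```

View pics/w5.png

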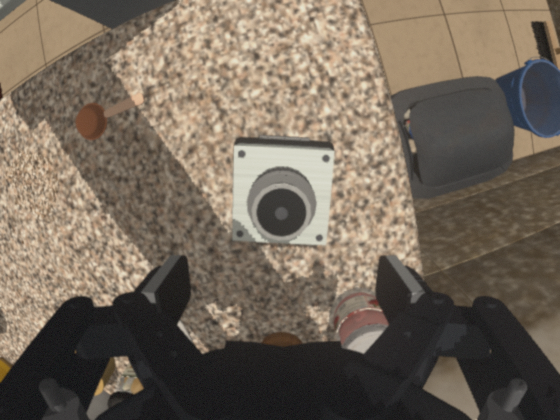

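The barrel sits upright and home at pixel (282,205) in the middle of the deck. The gripper is open and clear of it.

```bash
python3 -c "
from cell import r
print(r.close_job())"
```

```text
the job is handed in; nothing more can be done
None
```

I lowered the barrel into the socket, tightened its lock ring, let go and handed the job in at about 15 s of the 61 s allowed. I got no verdict back.

- **Seating:** I gripped the barrel by its ring, turned it 22.7° to line up with the socket, and lowered it in small steps. It went in freely and met the deck at only about 8 N, well under the 30 N limit. The final check put its top centre at (521.7, 180.7), within 1 mm of the measured socket centre. The top measured 105.5 mm high against an expected 104 mm, and the deck itself also reads about 1 mm high.
- **Ring:** I turned the ring 39° clockwise. The bite came after about 27–30°. The torque then rose steadily from 0.27 to 0.57 N m, which means roughly 0.09 rad past the bite, in the good range. The joint itself can't be seen, so that value is inferred from the torque, but the steady rise gave no sign of slipping.
- **Surroundings:** The mug, jar, scoop and teaspoon all read within 5 mm of where they started, which is about the networks' accuracy. The gripper is open and well clear, with no contact force showing.

No check failed. The only slight disagreement was the network placing the barrel about 4 mm from my depth measurement, which is within its stated accuracy.

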